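# Cull the chipped coupon, then hold the hardness probe on the marked one

### The arm

A 6-joint arm with a two-finger parallel gripper is mounted at the origin on a cart in front of the work surface, level with it; the furniture and walls round the work are solid. World frame = base frame: x ahead of the robot, y to its left, z up, the work surface at z = 0. Lengths are in mm, angles in rad, forces in N, time in s.
With the tool pointing down it reaches from about 400 to 825 mm from the base axis. Payload 7 kg.
Tool frame: the origin (TCP) lies at the very end of the fingers, on their centre line; the grasp point (between the pads) lies arm.pinch_z behind it (arm.pinch_z is the distance from the TCP to the grasp point, in mm); z points along the fingers, y is the direction in which the jaws open and shut (so a half turn about z gives the same grasp; the last joint's range is limited). The gripper opens to 85 mm and grips with 20 to 120 N. Pads are 22 mm wide; open, the fingers measure 114 mm over their backs; the gripper's body (76 mm by 85 mm) begins 54 mm behind the grasp point. The pads swing forward as they close: fully open they stand 13 mm farther back than shut.
Start: joints at [1.464, 0.359, 0.012, 0, -1.224, -0.288], TCP at [259.627, 623.048, 231.302] pointing down, gripper open.
Joint ranges: [-3.07, 3.07], [-1.43, 2.12], [-1.02, 1.25], [-3.03, 1.67], [-3.05, -0], [-3.03, 3.03]. Speed limits (rad/s): [2.39, 2.39, 3.01, 3.14, 3.14, 3.14].

### API

Orientations are given as a rotation vector (axis times angle).
In Python, from cell import arm gives the robot as it stands. Calls block until the motion is done:
- arm.move_pose(position, orientation): joint-space move of the TCP to a pose.
- arm.servo_line(position, rate=150, orientation=None): straight line of the TCP; orientation=None keeps the orientation; rate is the mean speed in mm/s.
- arm.move_joints(angles): joint-space move.
- arm.open() and arm.close(force=None): open the fingers fully, or close them until they stop; force is the grip in N (None keeps the last).
- arm.sleep(seconds).
- arm.ik(position, orientation): joint angles nearest the present ones, or None.
- arm.grab_frame(name): name is "scene" or "top"; returns a dict with "frame" (400x640x3 uint8, red, green, blue), "z_map" (400x640 float32, mm along the optical axis (not along the pixel's ray), 0 where there is no reading), "camera_matrix" (3x3 intrinsics, pixels), "world_to_cam" (4x4, takes a point from world to camera coordinates). Camera axes: x right, y down, z forward; pixel columns grow to the right and rows downward; lengths in mm; the calibration is good to about 2 mm. A picture is of the moment at which its call begins.
A pose or a line that the arm cannot do raises arm.MotionError and nothing moves.
- arm.finish_job(): hands the job in, once; it reports no verdict.
Readings, each from a call of its own:
- arm.current_time(): time.
- arm.current_joint_positions(): joint angles.
- arm.current_qd(): joint speeds.
- arm.current_tau(): joint torques, N m.
- arm.current_tcp_pos(): TCP position.
- arm.current_tcp_rot(): TCP orientation.
- arm.current_contact_force(): force on the tool from outside, world axes, zero at the start.
- arm.current_moment(): the same for the moment, N m.
- arm.current_gripper_width(): finger opening in mm.
Only numpy, scipy, OpenCV 4.12 (cv2) and the standard library are available. Lean on these libraries where they do the work, as an engineer would, in place of code of your own. Each camera call takes 0.05 s, during which the arm holds its last target. There are 200 camera calls.

### The job

Four cast coupons lie on the sloping specimen rack. Lift out the one with the broken corner and lay it in the teal tray without dropping it; then take the spring-loaded hand probe from its stand and hold its tip on the red spot, square to the coupon's sloping face, pressed lightly so that the plunger is about half way in, never bottomed. Finish while holding the probe there in the gripper; leave the other coupons, the white bottle, the dropper bottle and the timer where they are.

Things in the scene. Friction and masses are not known exactly. Their poses are not given: they have to be found in the camera images.
- rack: Fixed aluminium specimen rack, blue deck, 94 x 270 mm on plan, about 62 mm high at the rear. Origin: centre of its underside, on the worktop; its x points to the rear (high) side, y along the row. The deck slopes at 0.26 rad (15 deg), rising towards the rack's +x; its middle is 50 mm above the worktop; a ledge at the foot stands 8 mm proud of the deck. Coupons lie against that ledge, 68 mm apart (32 mm gaps), in any order.
- coupon_marked: Whole cream cast coupon, 50 (x) x 36 (y) x 24 mm (z), 100 g, with a red spot 12 mm across in the middle of its top. Origin: centre of its underside; z is square to its top face (leaning 15 deg from vertical towards the rack's low side), x points up the slope, y along the row.
- spot (a point): Centre of the red spot, on the top face of coupon_marked (24 mm above that coupon's origin along its z).
- coupon_plain_1: Whole coupon like coupon_marked but without a spot; same size and axes. Stays where it is.
- coupon_plain_2: Another whole coupon without a spot; same size and axes. Stays where it is.
- coupon_chipped: The odd coupon, same stock (50 x 36 x 24 mm, about 100 g, origin at the middle of where the whole underside would be, same axes), but the corner at +x, +y is broken away. Its two long sides (y = -18 and +18 mm) are both whole from x = -25 to +6 mm, so it can be gripped across y there.
- reject_tray: Shallow teal plastic tray, 269 (x) x 189 (y) x 20 mm high, fixed in place. Origin: centre of its underside; its floor is about 3 mm thick and the rim slopes outwards.
- probe_stand: Fixed grey block 64 x 64 x 50 mm high. Origin: centre of its underside. A bore 22 mm wide and 46 mm deep in its top holds the probe upright.
- probe: Spring-loaded hand probe, 135 g, standing upright in the stand with its tip down. Origin: the very tip when the plunger is fully out; z runs up along the probe. Steel nose 17 mm thick from z = 17 to 40 mm; black square grip 26 x 26 mm (sides square to its x and y) from z = 40 to 98 mm; metal cap with a blue top to z = 105 mm. In the stand the grip's lower end (z = 40 mm) rests on the stand's top. Lift it by at least 45 mm to clear the bore.
- probe_tip (a point): Lower end of the probe's steel plunger (ball end 8 mm thick): the point that must touch the spot. It moves with the plunger.
- plunger (a joint): How far the plunger is pushed into the probe: 0 = fully out, 0.012 m = bottomed. Spring: about 0.5 N to start, 1.25 N at 3 mm, 2 N at 6 mm, 2.75 N at 9 mm.
- white_bottle: Round white plastic bottle, 46 mm across, 104 mm high, standing before the rack. Origin: centre of its underside. Leave alone.
- dropper_bottle: Brown dropper bottle with a black rubber bulb, 36 mm across, 103 mm high, standing before the rack. Origin: centre of its underside. Leave alone.
- timer: White bench timer, 20 x 68 x 60 mm high. Origin: centre of its underside. Leave alone.
Not all that is in view belongs to the job. What is shaped like the coupon_marked but green or orange is not meant. What is shaped like the probe but purple is not meant.

How it is judged:
By the outcome, as a careful person would: the job done as asked, in the order asked, and still so for the second after the job is handed in, while the arm keeps its last pose, push and grip.
It also fails if it takes over 51 s, if anything falls off the work surface, if the arm or the gripper's body presses on something with over 40 N, if the wrist force passes 120 N, or if a joint passes its speed limit or range.

## Working session

There is one attempt and no reset: what is moved stays moved. The work goes in short steps, each a Python script; the robot and the scene stay as the last script left them, time stands still between calls to the robot, and variables do not carry over. Pictures are saved under pics/ and viewed, about 8 in all and at most 12, crops included, and the job is handed in when it is done.

```bash
ls; mkdir -p pics; python3 - <<'E'
from cell import arm
import cv2,numpy as np,pickle
print(arm.pinch_z,arm.current_time(),arm.current_tcp_rot(),arm.current_gripper_width())
d={n:arm.grab_frame(n) for n in("scene","top")}
pickle.dump(d,open("f0.pkl","wb"))
for n in d:
    cv2.imwrite(f"pics/{n}0.png",d[n]["frame"][:,:,::-1]); print(n,d[n]["camera_matrix"],d[n]["world_to_cam"].round(3))
E
```

```text
pics
18.700000000000003 0.0 [ 3.07893988e+00 -6.15909424e-01 -2.83799405e-04] 85.30688870270927
scene [[519.56948701   0.         325.13035067]
 [  0.         519.56948701 201.90626022]
 [  0.           0.           1.        ]] [[ 7.580000e-01 -6.520000e-01  1.200000e-02 -3.288540e+02]
 [-4.570000e-01 -5.450000e-01 -7.030000e-01  3.094610e+02]
 [ 4.650000e-01  5.270000e-01 -7.110000e-01  1.107304e+03]
 [ 0.000000e+00  0.000000e+00  0.000000e+00  1.000000e+00]]
top [[478.56686608   0.         326.97224024]
 [  0.         478.56686608 194.35289029]
 [  0.           0.           1.        ]] [[-2.100000e-02 -1.000000e+00 -8.000000e-03  5.967600e+01]
 [-9.800000e-01  2.200000e-02 -1.970000e-01  5.026720e+02]
 [ 1.970000e-01  4.000000e-03 -9.800000e-01  1.073236e+03]
 [ 0.000000e+00  0.000000e+00  0.000000e+00  1.000000e+00]]
```

View pics/scene0.png

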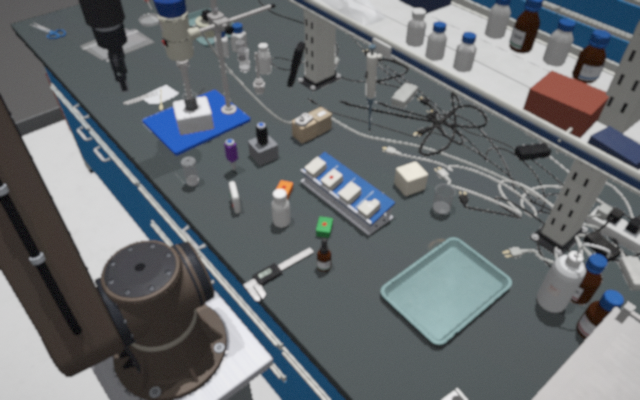

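View pics/top0.png

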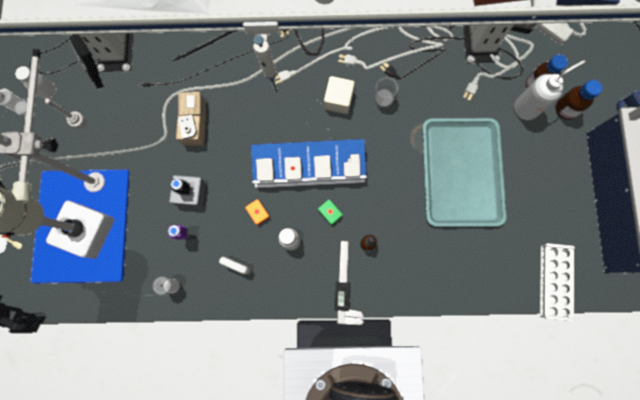

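The top view shows the four coupons in a row at (264,168), (293,168, red spot), (322,166) and (352,165, upper-left corner missing). The probe with the blue top stands in the grey block at (183,188), and the purple decoy is at (176,232). The tray is at (465,172). The green and orange blocks at (330,211) and (257,211) aren't part of the job. I'll take an enlarged crop to confirm, plus measurements.

```bash
cat >h.py <<'E'
import numpy as np,cv2,pickle
from scipy.spatial.transform import Rotation as R
def ray(f,px):
    K,T=f["camera_matrix"],f["world_to_cam"]; r=T[:3,:3]
    d=r.T@np.linalg.solve(K,[px[0],px[1],1.]); return -r.T@T[:3,3],d
def onplane(f,px,p0,n=(0,0,1)):
    o,d=ray(f,px); n=np.array(n,float); return o+d*(n@(np.array(p0,float)-o))/(n@d)
def onz(f,px,z): return onplane(f,px,(0,0,z))
def cloud(f):
    K,T=f["camera_matrix"],f["world_to_cam"]; z=f["z_map"]; v,u=np.mgrid[:400,:640]
    c=np.stack([(u-K[0,2])/K[0,0]*z,(v-K[1,2])/K[1,1]*z,z],-1)
    return (c-T[:3,3])@T[:3,:3]   # r.T@(c-t)
def proj(f,p):
    T=f["world_to_cam"];c=T[:3,:3]@p+T[:3,3];u=f["camera_matrix"]@c;return u[:2]/u[2]
E
python3 - <<'E'
from h import *
d=pickle.load(open("f0.pkl","rb")); t,s=d["top"],d["scene"]
a=cv2.resize(t["frame"][130:205,160:375],None,fx=3.7,fy=3.7,interpolation=cv2.INTER_CUBIC)
b=cv2.resize(s["frame"][120:240,220:400],None,fx=2.5,fy=2.5,interpolation=cv2.INTER_CUBIC)
w=max(a.shape[1],b.shape[1]); pad=lambda i:cv2.copyMakeBorder(i,0,0,0,w-i.shape[1],cv2.BORDER_CONSTANT)
im=np.vstack([pad(a),pad(b)]);print(im.shape);cv2.imwrite("pics/crop1.png",im[:,:,::-1])
for n,f in d.items():
    fr=f["frame"];P=cloud(f);hsv=cv2.cvtColor(fr,cv2.COLOR_RGB2HSV);H,S,V=[hsv[...,i].astype(int) for i in range(3)]
    roi=np.zeros((400,640),bool)
    if n=="top":roi[138:192,245:372]=1
    else: roi[145:238,290:400]=1
    deck=roi&(H>100)&(H<125)&(S>120)
    print(n,"deck",deck.sum(),P[deck].mean(0).round(1))
    A=P[deck];A=A[np.isfinite(A).all(1)];c=np.median(A,0);u,sv,vt=np.linalg.svd(A-c,full_matrices=False);print(" normal",vt[2],c.round(1))
    w=roi&(V>150)&(S<70)
    k,l,st,ce=cv2.connectedComponentsWithStats(w.astype(np.uint8))
    for i in range(1,k):
        if st[i,4]>25: print(" white",st[i],ce[i].round(1),np.median(P[l==i],0).round(1),cv2.minAreaRect(np.argwhere(l==i)[:,::-1].astype(np.float32)))
    red=roi&((H<8)|(H>172))&(S>110);yx=np.argwhere(red);print(" red",len(yx),yx.mean(0)[::-1],P[red].mean(0))
E
```

```text
(578, 796, 3)
scene deck 980 [603.5  67.1  58.6]
 normal [-0.76770266  0.00360529 -0.64079609] [611.9  57.1  57.2]
 white [383 146  17   9  79] [390.9 149.8] [825.3 151.4  10.2] ((391.2500305175781, 149.75), (17.39252471923828, 5.692099571228027), 18.43494987487793)
 white [301 156  25  18 235] [314.  165.2] [560.6 195.4  68.7] ((313.1639404296875, 166.19671630859375), (11.779393196105957, 23.558786392211914), 50.19443130493164)
 white [313 168  30  19 270] [329.2 177.5] [559.9 131.2  67.6] ((328.1000671386719, 178.70001220703125), (14.758048057556152, 28.174457550048828), 63.43495178222656)
 white [329 181  32  20 306] [347.  190.9] [563.   62.5  67.2] ((345.719970703125, 192.06195068359375), (16.294483184814453, 30.138343811035156), 64.53665161132812)
 white [347 199  33  16 282] [365.4 206. ] [561.1  -9.4  67.3] ((363.0, 206.5), (15.0, 32.0), 90.0)
 red 2 [327.5 200.5] [514.97482338  85.32594214  46.02763992]
top deck 2381 [600.5  88.7  58.2]
 normal [-0.95709636 -0.01877879 -0.28916072] [606.5  87.5  55. ]
 white [ 252  154  115   33 1634] [306.7 169.2] [560.8 100.1  67.3] ((308.2099304199219, 168.4329071044922), (27.40015983581543, 114.13005828857422), 85.72415924072266)
 red 9 [292.33333333 167.88888889] [564.53918989 128.13440881  70.4404454 ]
```

View pics/crop1.png

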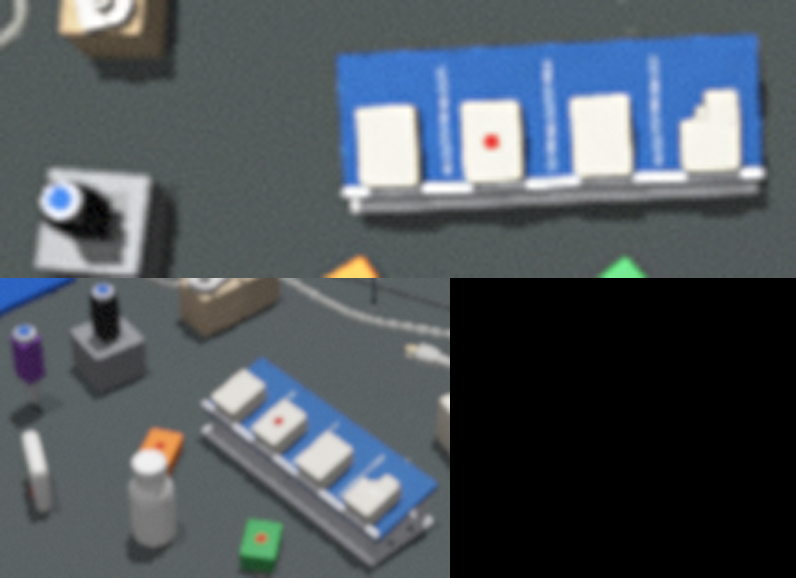

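The crop confirms that the chipped coupon is the last one, at (352,165) in the top view. Its upper-left corner (+x,+y) is missing. The red-spot coupon is second, at (292.5,168). The probe with black grip and blue cap is at crop (60,200), and the purple one is a decoy. Next I'll measure.

```bash
cat >>h.py <<'E'
def wc(img,c,r):   # weighted centroid in window
    x0,y0=int(c[0])-r,int(c[1])-r; w=np.clip(img[y0:y0+2*r+1,x0:x0+2*r+1],0,None)
    v,u=np.mgrid[y0:y0+2*r+1,x0:x0+2*r+1]; return np.array([(w*u).sum(),(w*v).sum()])/w.sum()
def tri(fs,ps):
    A=np.zeros((3,3));b=np.zeros(3);L=[ray(f,p) for f,p in zip(fs,ps)]
    for o,d in L:
        d=d/np.linalg.norm(d);M=np.eye(3)-np.outer(d,d);A+=M;b+=M@o
    x=np.linalg.solve(A,b); return x,[float(np.linalg.norm(np.cross(x-o,d/np.linalg.norm(d)))) for o,d in L]
def redness(f): a=f["frame"].astype(float); return a[...,0]-np.maximum(a[...,1],a[...,2])-40
def blueness(f): a=f["frame"].astype(float); return a[...,2]-a[...,0]-60
E
python3 - <<'E'
from h import *
d=pickle.load(open("f0.pkl","rb")); t,s=d["top"],d["scene"]
pt,ps=wc(redness(t),(292,168),4),wc(redness(s),(331,178),5)
sp,e=tri([t,s],[pt,ps]);print("spot",pt,ps,sp.round(1),e)
bt,bs=wc(blueness(t),(176,184),6),wc(blueness(s),(261,125),4)
c,e=tri([t,s],[bt,bs]);print("cap",bt,bs,c.round(1),e,"on z115",onz(t,bt,115).round(1))
n=np.array([-np.sin(.26),0,np.cos(.26)])
# rack: deck blue in top
hsv=cv2.cvtColor(t["frame"],cv2.COLOR_RGB2HSV).astype(int);H,S,V=hsv[...,0],hsv[...,1],hsv[...,2]
m=np.zeros((400,640),np.uint8);m[138:192,245:372]=((H>100)&(H<125)&(S>120)|(V>150)&(S<70))[138:192,245:372]
ct=max(cv2.findContours(m,0,1)[0],key=cv2.contourArea)[:,0]
# rear edge line
print("contour ends",ct.min(0),ct.max(0))
top=[(x,ct[ct[:,0]==x,1].min()) for x in range(256,364) if (ct[:,0]==x).any()]
k,b=np.polyfit(*np.array(top).T,1);p0=sp-24*n
A,B=[onplane(t,(x,k*x+b-.5),p0,n) for x in (252,366)];print("rear edge",A.round(1),B.round(1),"yaw",np.arctan2(-(B-A)[0],-(B-A)[1])*-1)
# coupon top faces: rows, left/right edges on top plane, brightness profile subpixel
g=t["frame"].astype(float);g=g[...,0]  # red channel: blue deck dark, cream bright
for r in (160,164,168,171):
    row=g[r,245:372];th=(row.max()+np.percentile(row,20))/2;o=[]
    for i in range(len(row)-1):
        if (row[i]-th)*(row[i+1]-th)<0:
            u=245+i+(th-row[i])/(row[i+1]-row[i]);q=onplane(t,(u,r),sp,n);o.append((round(u,1),round(q[0]),round(q[1],1)))
    print(r,o)
m=((H>78)&(H<96)&(S>60)).astype(np.uint8);ct=max(cv2.findContours(m,0,1)[0],key=cv2.contourArea);rc=cv2.minAreaRect(ct);print("tray",rc,onz(t,rc[0],15).round(1))
for p in((289,238),(368,242),(176,232),(235,266)):print(p,onz(t,p,100).round())
# stand top
q=np.array([onz(t,(160+x/3.7,130+y/3.7),50) for x,y in((50,170),(150,177),(137,272),(37,266))]);print("stand",q.round(1).tolist(),q.mean(0).round(1))
E
```

```text
spot [292.36860987 167.81345291] [330.92168675 176.74096386] [564.5 128.5  69.2] [0.6179217458226897, 0.6179217458228654]
cap [175.70240385 183.25288462] [260.58984375 123.953125  ] [522.8 384.6 116. ] [0.6538077045401691, 0.6538077045401591] on z115 [523.6 384.6 115. ]
contour ends [251 139] [366 186]
rear edge [627.9 224.4  61.2] [634.9 -46.8  63. ] yaw 0.025796474856961932
160 [(np.float64(255.5), 584, np.float64(213.7)), (np.float64(271.7), 584, np.float64(175.8)), (np.float64(284.0), 583, np.float64(147.3)), (np.float64(300.0), 582, np.float64(109.9)), (np.float64(313.4), 582, np.float64(78.5)), (np.float64(329.7), 581, np.float64(40.6)), (np.float64(347.4), 580, np.float64(-0.6)), (np.float64(359.4), 579, np.float64(-28.6))]
164 [(np.float64(255.9), 575, np.float64(213.1)), (np.float64(271.9), 575, np.float64(175.7)), (np.float64(284.2), 574, np.float64(146.8)), (np.float64(300.4), 573, np.float64(109.3)), (np.float64(313.9), 573, np.float64(77.7)), (np.float64(329.8), 572, np.float64(40.7)), (np.float64(343.3), 571, np.float64(9.1)), (np.float64(359.5), 570, np.float64(-28.8))
[... 308 characters left out ...]
64(9.2)), (np.float64(359.6), 561, np.float64(-28.6))]
171 [(np.float64(256.3), 560, np.float64(212.7)), (np.float64(272.5), 559, np.float64(174.7)), (np.float64(284.4), 558, np.float64(147.1)), (np.float64(300.6), 557, np.float64(109.2)), (np.float64(314.3), 557, np.float64(77.2)), (np.float64(330.4), 556, np.float64(39.4)), (np.float64(343.4), 555, np.float64(9.1)), (np.float64(359.6), 554, np.float64(-28.7))]
tray ((29.0, 330.0), (0.0, 0.0), 0.0) [207.8 741.7  15. ]
(289, 238) [398. 134. 100.]
(368, 242) [385. -39. 100.]
(176, 232) [416. 384. 100.]
(235, 266) [339. 252. 100.]
stand [[556.6, 411.9, 50.0], [550.6, 347.5, 50.0], [488.9, 353.8, 50.0], [494.1, 417.5, 50.0]] [522.5 382.7  50. ]
```

```bash
cat >>h.py <<'E'
PSI=.026; A15=.26
XR=np.array([np.cos(PSI),np.sin(PSI),0]);YR=np.array([-np.sin(PSI),np.cos(PSI),0])
N=-np.sin(A15)*XR+np.cos(A15)*np.array([0,0,1.]); XS=np.cross(YR,N)
SPOT=np.array([564.5,128.5,69.2])
def rot(y,z):
    y=np.array(y,float);z=np.array(z,float); return R.from_matrix(np.c_[np.cross(y,z),y,z]).as_rotvec()
E
python3 - <<'E'
from h import *
from cell import arm
d=pickle.load(open("f0.pkl","rb")); t,s=d["top"],d["scene"]
print("tool y now",R.from_rotvec(arm.current_tcp_rot()).as_matrix()[:,1].round(2))
hsv=cv2.cvtColor(t["frame"],cv2.COLOR_RGB2HSV).astype(int);print(hsv[172,465],hsv[220,380])
m=((hsv[...,0]>75)&(hsv[...,0]<100)&(hsv[...,2]>90)&(hsv[...,1]>40)).astype(np.uint8);m[:,:400]=0;m[:,530:]=0
ct=max(cv2.findContours(m,0,1)[0],key=cv2.contourArea);rc=cv2.minAreaRect(ct);print("tray",rc,onz(t,rc[0],18).round(1))
for f in(t,s):
    P=cloud(f).reshape(-1,3);r=np.hypot(P[:,0],P[:,1]);az=np.degrees(np.arctan2(P[:,1],P[:,0]))
    ok=(f["z_map"].ravel()>0)&(P[:,2]>120)&(P[:,2]<900)&(r<850)&(az>-35)&(az<75)&(r>250)
    for a in range(-35,75,5):
        q=ok&(az>=a)&(az<a+5)
        if q.sum()>3: print(a,q.sum(),"r",r[q].min().round(),r[q].max().round(),"z",P[q,2].min().round(),P[q,2].max().round())
    print('-')
tc=SPOT-136*YR; deck=tc-24*N
for sg in(1,-1):
    o=rot(sg*YR,-N); p=deck-8*XS-11*YR+4*N
    ov=rot([0,sg,0],[0,0,-1])
    for nm,pp,oo in(("g",p,o),("gh",p+90*N,o),("tray",[560,-295,12],ov),("trayh",[560,-295,120],ov),("pr",[523,384,67],rot([0,sg,0],[0,0,-1])),("prh",[523,384,167],ov),("spot",SPOT+56*N,o)):
        j=arm.ik(pp,oo);print(sg,nm,np.round(pp,1),None if j is None else np.round(j,2))
E
```

```text
tool y now [-0.38 -0.92  0.  ]
[ 87  55 180] [90 14 91]
tray ((463.7784423828125, 171.98704528808594), (110.99628448486328, 80.63375854492188), 87.33700561523438) [ 558.4 -285.1   18. ]
-35 403 r 823.0 850.0 z 120.0 173.0
-30 393 r 828.0 850.0 z 355.0 397.0
-25 958 r 799.0 850.0 z 347.0 398.0
-20 1024 r 775.0 834.0 z 354.0 397.0
-15 1011 r 763.0 818.0 z 355.0 398.0
-10 1019 r 754.0 804.0 z 355.0 399.0
-5 1034 r 750.0 798.0 z 355.0 398.0
0 1069 r 750.0 800.0 z 354.0 397.0
5 1126 r 753.0 813.0 z 355.0 397.0
10 2006 r 722.0 830.0 z 125.0 396.0
15 1301 r 777.0 842.0 z 354.0 397.0
20 1174 r 799.0 850.0 z 354.0 403.0
25 393 r 829.0 850.0 z 355.0 397.0
40 305 r 761.0 850.0 z 120.0 343.0
45 1715 r 757.0 850.0 z 120.0 378.0
50 1754 r 714.0 850.0 z 121.0 388.0
55 622 r 714.0 767.0 z 120.0 375.0
65 946 r 601.0 719.0 z 242.0 353.0
-
-35 410 r 826.0 850.0 z 120.0 170.0
-30 471 r 826.0 850.0 z 353.0 397.0
-25 1316 r 799.0 850.0 z 345.0 436.0
-20 1661 r 777.0 850.0 z 352.0 437.0
-15 874 r 761.0 850.0 z 352.0 397.0
-10 896 r 750.0 850.0 z 351.0 398.0
-5 1371 r 749.0 850.0 z 353.0 459.0
0 1227 r 747.
[... 613 characters left out ...]
3  0.   -0.74 -1.39]
1 trayh [ 560 -295  120] [-0.18  0.38 -0.23  0.   -0.96 -1.39]
1 pr [523 384  67] [ 0.93  0.46 -0.24  0.   -0.87 -2.5 ]
1 prh [523 384 167] [ 0.93  0.36 -0.14  0.   -1.07 -2.5 ]
1 spot [550.1 128.1 123.3] [ 0.67  0.14 -0.71  0.31 -0.53 -2.47]
-1 g [565.7 -18.5  47.8] [ 0.36  0.25 -0.79  0.29 -0.29  0.97]
-1 gh [542.6 -19.1 134.8] [ 0.39  0.09 -0.69  0.17 -0.55  1.07]
-1 tray [ 560 -295   12] [-0.18  0.5  -0.33  0.   -0.74  1.75]
-1 trayh [ 560 -295  120] [-0.18  0.38 -0.23  0.   -0.96  1.75]
-1 pr [523 384  67] [ 0.93  0.46 -0.24  0.   -0.87  0.64]
-1 prh [523 384 167] [ 0.93  0.36 -0.14  0.   -1.07  0.64]
-1 spot [550.1 128.1 123.3] [ 0.67  0.14 -0.71  0.31 -0.53  0.68]
```

```bash
python3 - <<'E'
from h import *
from cell import arm
o=rot(-YR,-N); deck=SPOT-136*YR-24*N; p=deck-8*XS-11*YR+3*N
arm.move_pose([430,330,260],rot(-YR,[0,0,-1]))
arm.move_pose(p+80*N,o)
print(arm.current_contact_force(),arm.current_time())
arm.servo_line(p+25*N,rate=150); f0=np.array(arm.current_contact_force())
arm.servo_line(p,rate=50); print("dF",np.array(arm.current_contact_force())-f0,np.array(arm.current_tcp_pos())-p,arm.current_time())
d={n:arm.grab_frame(n) for n in("scene","top")};pickle.dump(d,open("f1.pkl","wb"))
a=cv2.resize(d["top"]["frame"][120:220,230:390],None,fx=4,fy=4,interpolation=cv2.INTER_CUBIC)
b=cv2.resize(d["scene"]["frame"][120:260,290:430],None,fx=2.85,fy=2.85)[:400]
h=min(a.shape[0],b.shape[0]);b=cv2.resize(b,None,fx=.38,fy=.38) if 0 else b
im=np.hstack([a[:h],b[:h]]);im=cv2.resize(im,(800,int(im.shape[0]*800/im.shape[1])));cv2.imwrite("pics/g1.png",im[:,:,::-1])
E
```

```text
[-0.16624033 -0.14117859  0.60897669] 2.8333
dF [ 0.47139166  0.19766621 -0.15017701] [-0.119161   -0.1756574  -0.27402123] 4.0
```

View pics/g1.png

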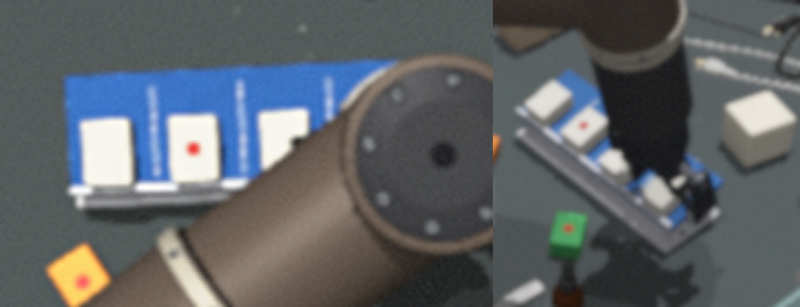

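The view shows the fingers either side of the chipped coupon (scene crop about (660,190)), with one in the gap to its neighbour and no contact force. Now I'll close and lift a little.

```bash
python3 - <<'E'
from h import *
from cell import arm
p=np.array(arm.current_tcp_pos())
f0=np.array(arm.current_contact_force())
arm.close(40); print(arm.current_gripper_width(),np.array(arm.current_contact_force())-f0,arm.current_time())
arm.servo_line(p+15*N,rate=40);arm.servo_line(p+90*N,rate=150)
print(arm.current_gripper_width(),np.array(arm.current_contact_force())-f0,arm.current_time())
d={n:arm.grab_frame(n) for n in("scene","top")};pickle.dump(d,open("f2.pkl","wb"))
b=cv2.resize(d["scene"]["frame"][100:260,280:480],None,fx=3,fy=3);cv2.imwrite("pics/g2.png",b[:,:,::-1])
E
```

```text
35.09999172880813 [-2.48146     2.01187035  5.80975553] 4.6167
35.07521519092879 [-0.70264907  0.2221523  -1.85825476] 5.7917
```

View pics/g2.png

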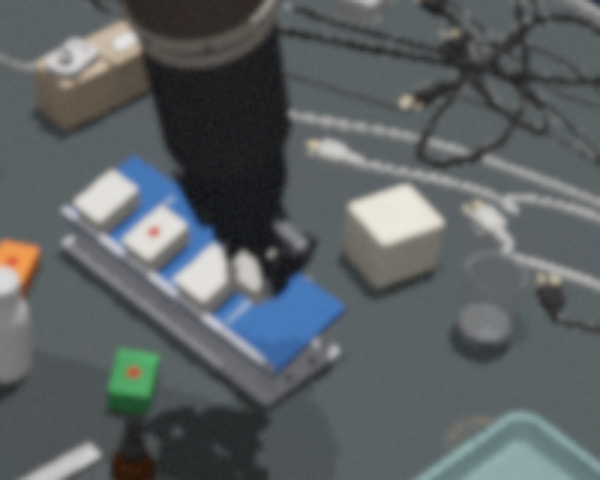

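The chipped coupon is in the jaws (crop (247,275)), its slot is empty, and the other three haven't moved. Next is the tray.

```bash
python3 - <<'E'
from h import *
from cell import arm
v=rot(-YR,[0,0,-1]); c=np.array([556,-285,0.])
arm.move_pose(c+[0,0,110],v); print(arm.current_time(),arm.current_gripper_width())
arm.servo_line(c+[0,0,16],rate=120); arm.sleep(.15); f0=np.array(arm.current_contact_force())
for z in np.arange(14,1,-1.):
    arm.servo_line(c+[0,0,z],rate=25); f=np.array(arm.current_contact_force())-f0
    if f[2]>2.5: break
print("z",z,f,arm.current_tcp_pos(),arm.current_time())
arm.open(); arm.sleep(.1); arm.servo_line(c+[0,0,130],rate=200); print(arm.current_time())
arm.move_pose([450,150,230],v)
d={n:arm.grab_frame(n) for n in("scene","top")};pickle.dump(d,open("f3.pkl","wb"))
a=cv2.resize(d["top"]["frame"][110:240,400:530],None,fx=3,fy=3);b=cv2.resize(d["scene"]["frame"][220:350,370:520],None,fx=2.6,fy=3)
cv2.imwrite("pics/t3.png",np.hstack([a,b])[:,:,::-1]);print(arm.current_time())
E
```

```text
6.9333 35.16962077603373
z 5.0 [-2.66453011  0.337503    6.1124161 ] [ 556.14237332 -285.04174488    5.5634549 ] 10.5167
11.9417
13.725
```

View pics/t3.png

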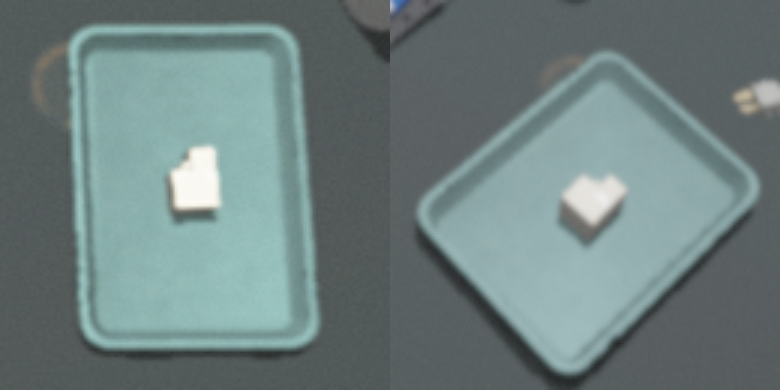

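The coupon lies flat in the middle of the tray, with the chipped corner visible (left panel (195,180)). Now the probe.

```bash
python3 - <<'E'
from h import *
from cell import arm
yaw=-.09; ys=np.array([-np.sin(yaw),np.cos(yaw),0]); v=rot(-ys,[0,0,-1]); c=np.array([523,384,0.])
arm.move_pose(c+[0,0,165],v); f0=np.array(arm.current_contact_force())
arm.servo_line(c+[0,0,64],rate=120); print("dF",np.array(arm.current_contact_force())-f0)
arm.close(25); print("w",arm.current_gripper_width(),np.array(arm.current_contact_force())-f0,arm.current_time())
arm.close(50); print("w",arm.current_gripper_width(),np.array(arm.current_contact_force())-f0,arm.current_moment())
E
```

```text
dF [ 0.51744173  0.48139052 -0.22007236]
w 25.77214040100005 [ 0.37705959 -0.46996306  1.07683723] 16.275
w 25.63672275475734 [-1.42765753 -0.56615695  3.30789432] [-0.22186335  0.47011157 -0.02893245]
```

```bash
python3 - <<'E'
from h import *
from cell import arm
p=np.array(arm.current_tcp_pos());print(p)
f0=np.array(arm.current_contact_force())
arm.servo_line(p+[0,0,85],rate=120); print("lift dF",np.array(arm.current_contact_force())-f0,arm.current_gripper_width())
L=p[2]-10; o=rot(-YR,-N)
arm.move_pose(SPOT+(L+40)*N,o); arm.servo_line(SPOT+(L+15)*N,rate=60); arm.sleep(.2)
print(L,arm.current_tcp_pos(),SPOT+(L+15)*N,arm.current_contact_force(),arm.current_time())
d={n:arm.grab_frame(n) for n in("scene","top")};pickle.dump(d,open("f4.pkl","wb"))
for n in d: print(n,[proj(d[n],q).round(1).tolist() for q in (SPOT,SPOT+15*N)])
a=cv2.resize(d["top"]["frame"][130:210,240:330],None,fx=4.4,fy=5,interpolation=cv2.INTER_CUBIC);b=cv2.resize(d["scene"]["frame"][130:210,290:370],None,fx=5,fy=5,interpolation=cv2.INTER_CUBIC)
cv2.imwrite("pics/p4.png",np.hstack([a,b])[:,:,::-1])
E
```

```text
[523.11081761 384.11035693  64.33645847]
lift dF [ 0.74487212  0.2150062  -5.81806143] 25.627149854805364
54.3364584732205 [546.85996886 128.19680589 136.62005793] [546.68096952 128.03660078 136.20605859] [ 0.35393055 -0.6923968  -1.38318425] 19.125
scene [[331.1, 176.7], [330.2, 173.3]]
top [[292.2, 168.0], [291.8, 168.1]]
```

View pics/p4.png

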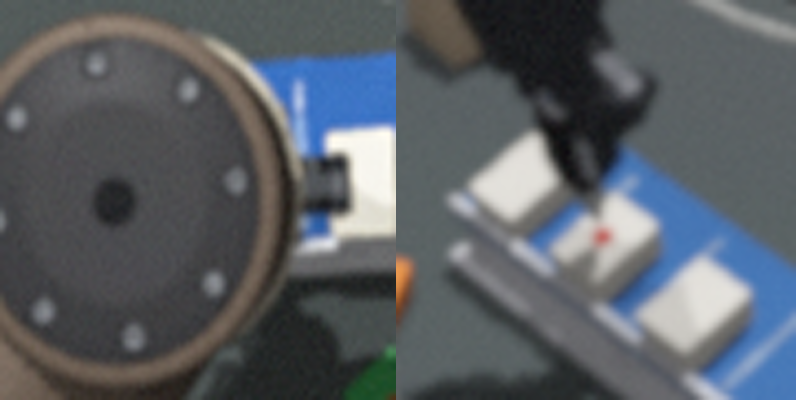

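The top view is blocked by the wrist. The scene view shows the tip at about (331,172.5), just above the red spot at (331,177), which is close to the predicted (330.2,173.3). I'll go down to a 4 mm gap and check from there.

```bash
cat >>h.py <<'E'
def fn(arm,k=8):
    r=[]
    for _ in range(k): r.append(np.array(arm.current_contact_force())@N); arm.sleep(.025)
    return np.mean(r),np.std(r)
E
python3 - <<'E'
from h import *
from cell import arm
L=54.34
arm.servo_line(SPOT+(L+9)*N,rate=40);arm.sleep(.2);print(fn(arm))
arm.servo_line(SPOT+(L+4)*N,rate=20);arm.sleep(.2);print(fn(arm),(np.array(arm.current_tcp_pos())-SPOT-(L+4)*N).round(2),arm.current_time())
fs=[arm.grab_frame("scene") for _ in range(4)];f=dict(fs[0]);f["frame"]=np.mean([g["frame"] for g in fs],0).round().astype(np.uint8);pickle.dump(f,open("f5.pkl","wb"))
print([proj(f,q).round(1).tolist() for q in (SPOT,SPOT+4*N,SPOT+10*XS,SPOT+10*YR,SPOT+14*N)],wc(redness(f),(331,178),5))
b=cv2.resize(f["frame"][150:195,305:360],None,fx=12,fy=12,interpolation=cv2.INTER_CUBIC);cv2.imwrite("pics/p5.png",b[:,:,::-1]);print(b.shape)
E
```

```text
(np.float64(-1.334529963259686), np.float64(0.5013151754991038))
(np.float64(-1.1647042306110562), np.float64(0.3584931227852919)) [0.02 0.04 0.07] 20.725
[[331.1, 176.7], [330.9, 175.8], [333.8, 174.4], [328.6, 174.8], [330.2, 173.5]] [331.11111111 176.81481481]
(540, 660, 3)
```

View pics/p5.png

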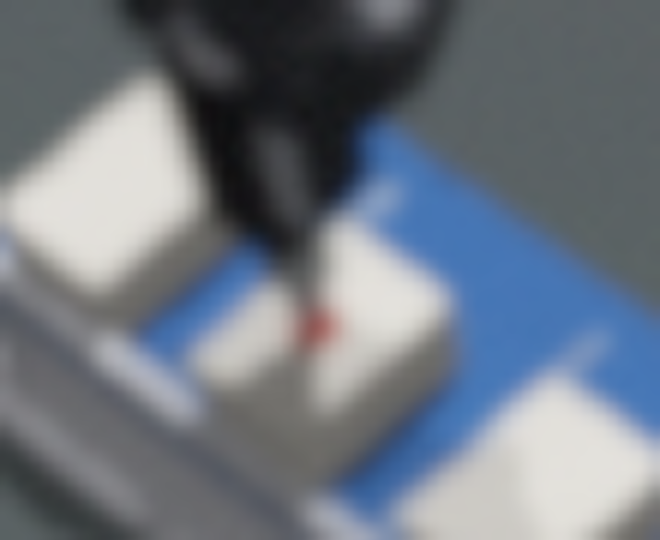

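At a 4 mm gap the plunger axis runs straight down onto the red spot (crop (312,305) over (316,327)), within about 1 mm of prediction. Now I'll press in steps and watch the force.

```bash
python3 - <<'E'
from h import *
from cell import arm
L=54.34
b=fn(arm,24)[0];print("base",b)
for h in (2,1,0,-1,-2,-3,-4,-5):
    arm.servo_line(SPOT+(L+h)*N,rate=15);arm.sleep(.1);m,s=fn(arm,14)
    a=(np.array(arm.current_tcp_pos())-SPOT)@N-L
    print(h,round(a,2),round(m-b,2),round(s,2),arm.current_time())
    if m-b>2.3: break
E
```

```text
base -1.2143168131798312
2 2.02 -0.13 0.41 22.2583
1 1.0 0.14 0.66 22.9583
0 0.02 0.73 0.27 23.6583
-1 -0.97 1.04 0.63 24.3583
-2 -1.97 1.27 0.34 25.0583
-3 -2.97 1.45 0.34 25.7583
-4 -4.0 1.7 0.42 26.4583
-5 -4.98 2.06 0.64 27.1583
```

The force fits 0.5 + 0.25·d with contact at h ≈ +1.0 mm, so the plunger is now in about 6.0 mm. One last look at everything before handing in.

```bash
python3 - <<'E'
from h import *
from cell import arm
m,s=fn(arm,40);print("F",m+1.214,arm.current_gripper_width(),arm.current_time())
print("tilt",np.degrees(np.arccos(-R.from_rotvec(arm.current_tcp_rot()).as_matrix()[:,2]@N)))
f=arm.grab_frame("scene");t=arm.grab_frame("top")
a=cv2.resize(f["frame"][145:200,295:365],None,fx=7,fy=7,interpolation=cv2.INTER_CUBIC);b=cv2.resize(t["frame"][110:280,230:520],(290,170))
b=cv2.copyMakeBorder(b,0,a.shape[0]-170,0,0,cv2.BORDER_CONSTANT);im=np.hstack([a,b]);print(im.shape)
cv2.imwrite("pics/p6.png",im[:,:,::-1])
E
```

```text
F 1.9917089034173088 25.579595430752292 28.1583
tilt 0.0018249247424607525
(385, 780, 3)
```

View pics/p6.png

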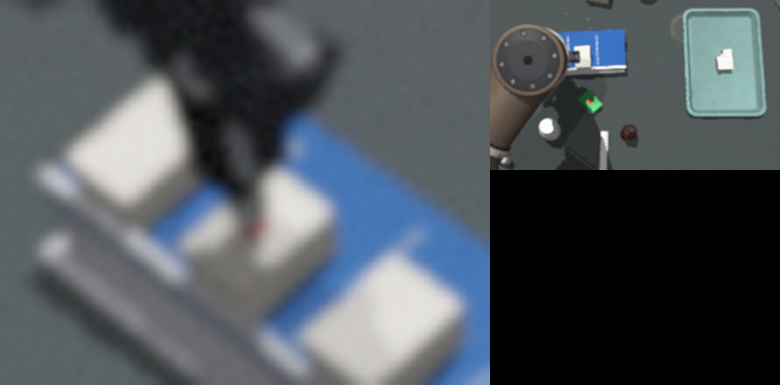

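The tip covers the spot's left half, with red still visible to its right (crop (257,230)). The cast shadow also falls on the left and confuses this, so I'll quantify it with pixel values before handing in.

```bash
python3 - <<'E'
from h import *
from cell import arm
d=pickle.load(open("f0.pkl","rb"))["scene"]; f4=pickle.load(open("f5.pkl","rb"))
f=np.mean([arm.grab_frame("scene")["frame"] for _ in range(4)],0)
np.set_printoptions(linewidth=160)
print("cols 322..341; rows 168..181: now G");print(f[168:182,322:342,1].astype(int));print("redness now");print((f[172:182,325:339,0]-f[172:182,325:339,1]).astype(int));
a=d["frame"].astype(float);print("redness start");print((a[172:182,325:339,0]-a[172:182,325:339,1]).astype(int))
for h in(0,4,8,12,16):print(h,proj(d,SPOT+h*N).round(1))
E
```

```text
cols 322..341; rows 168..181: now G
[[ 72  39  20  19  23  35  58  72  70  57  50  70  93 110 118 123 121 118 118 118]
 [ 79  55  32  23  22  31  49  67  72  67  84 122 149 158 148 133 123 119 118 119]
 [ 89  70  48  32  25  26  37  54  66  81 119 163 190 195 184 161 139 126 120 118]
 [ 92  80  69  59  45  32  27  39  57  86 138 184 209 214 208 192 169 147 131 122]
 [ 90  90  94  89  75  54  37  38  55  90 142 188 214 221 219 212 199 180 157 135]
 [ 95 105 113 114 106  88  64  57  69  93 137 186 214 222 223 221 215 205 188 161]
 [106 117 127 137 139 124  96  80  83  95 135 183 213 223 224 224 223 218 207 184]
 [117 130 146 163 169 156 125  97  91  99 132 180 210 221 223 224 224 221 210 187]
 [129 147 168 183 186 173 142 109  92  97 128 173 204 215 220 222 221 213 197 170]
 [147 168 185 193 190 174 141 107  87  94 129 171 197 208 212 214 210 195 170 140]
 [168 182 190 191 180 159 128 102  88 104 144 178 196 201 201 197 186 164 137 117]
 [175 180 180 176 160 136 117 105 102 121 158 186 196 195 187 172 152 132 114 107]
 [161 159 154 149 135 121 114 111 114 136 168 188 191 183 166 144 12
[... 688 characters left out ...]
  3   1   1]]
redness start
[[-42 -34 -18  -8  -3   0   2   2   2   2   3   2   0  -4]
 [-34 -19  -7   0   2   3   4   3   3   2   2   2   3   1]
 [-18  -7  -1   2   5   9   9   9   6   3   2   2   3   2]
 [ -6  -1   2   6  13  25  31  26  15   6   2   3   2   2]
 [  0   2   4  11  27  53  70  54  26   8   3   3   2   2]
 [  2   2   5  13  35  69  87  59  27   9   3   2   2   2]
 [  2   2   4   9  23  44  50  35  16   5   3   2   2   2]
 [  3   2   3   5  10  18  19  15   7   3   3   3   2   3]
 [  2   1   2   3   4   5   7   6   4   2   3   3   2   2]
 [  2   3   2   2   3   3   3   3   3   2   3   3   4   3]]
0 [331.1 176.7]
4 [330.9 175.8]
8 [330.6 174.9]
12 [330.4 174. ]
16 [330.1 173.1]
```

At the tip rows the plunger is centred at column about 330.3 against a predicted 330.8. That is within about 1 mm, well inside the 12 mm spot. Handing in.

```bash
python3 - <<'E'
from h import *
from cell import arm
m,s=fn(arm,12);print(m+1.214,arm.current_gripper_width(),arm.current_time()); arm.finish_job()
E
```

```text
1.8469184721632885 25.760043293777883 28.7583
the job is handed in; nothing more can be done
```

I laid the chipped coupon in the teal tray, then took the probe from its stand. I handed the job in at 28.8 s with the probe still held on the red spot; no verdict is reported.

- **Chipped coupon:** it lies flat near the tray centre, confirmed in both camera views. To keep the open finger clear of the next coupon, I set the gripper 11 mm to one side. Closing it slid the chipped coupon about that far along the ledge before the lift.
- **Probe tip:** the tool is square to the coupon's face to within 0.01°. The probe's own angle in the jaws I checked only by eye. The tip is within about 1 mm of the spot centre, judged from the scene camera only because the wrist blocks the top view.
- **Plunger:** the spring force read 2.0 N averaged over 1 s, and 1.85 N in a shorter, noisier average just before handing in. That puts the plunger about 5.5–6 mm in out of 12 mm, so half way and not bottomed.
- **Disagreement:** contact came about 1 mm earlier than the camera estimate, so I set the depth by force instead.
- **Other items:** I saw no shift in the other coupons, the white bottle or the dropper bottle. The timer was not in the last crops, but no move went near it.

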